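Prove the tube sleeve on the gauge pin, then hold the cleaner's lid open

TASK

I am checking tube adapter sleeves before they are washed: slide the blue sleeve, the one wide enough for the brass gauge pin, fully down over the pin and let go of it. Then take the yellow bar handle of the ultrasonic cleaner's lid, raise the lid until it stands open at 50 degrees, and finish there still holding it in the gripper, for it falls shut by itself and I need both hands for the basket. Leave the orange sleeve and everything else on the bench where they are.

Things in the scene. Friction and masses are not known exactly. Their poses are not given: they have to be found in the camera images.
- wide_sleeve_mid (a point): centre (half-way up) of the blue plastic sleeve, an upright tube loose on the bench: 32 mm outside diameter, 20 mm through bore, 50 mm high, about 40 g; z along its bore. It goes over the gauge pin with 1.5 mm to spare all round
- narrow_sleeve_mid (a point): centre (half-way up) of the orange sleeve, same outside size (32 mm by 50 mm high) but only 12 mm bore, so it does not fit the pin; to be left alone
- gauge_seat (a point): foot of the gauge pin, on its axis, at the top face of its base. The fixed gauge is a 70 by 70 mm aluminium base, 12 mm thick, with an upright brass pin of 17 mm diameter, 65 mm tall above the base, its top 12 mm tapering to 9 mm diameter. z up along the pin. A sleeve fully down rests on the base, its centre 25 mm above this point
- lid_hinge (a point): middle of the hinge line of the lid, at the far top edge of the fixed ultrasonic cleaner (white box 200 mm deep, 220 mm wide, 110 mm high, blue panel on the front). The frame does not move with the lid: x points from the front of the cleaner to its back, y along the hinge line, z up
- lid_bar (a point): middle of the lid's handle: a yellow round bar, 12 mm diameter, 110 mm long, parallel to the hinge line, 250 mm from it, held 50 mm out in front of the cleaner's front edge by two thin steel stems (50 mm either side of the middle); between the stems, behind, in front of and below the bar all is open. The point turns with the steel lid (200 by 220 by 6 mm, about 0.4 kg)
- lid (a joint): opening angle of the lid in rad: 0 is shut and level, growing as the front edge rises; it turns freely to 1.75 and falls shut from any angle below about 1.5 when not held; 50 degrees is 0.873. A red mark on the discs beside the hinge shows 50 degrees
- amber: amber glass bottle with black cap, 60 mm diameter, 130 mm high, loose; origin at the centre of its underside; bystander
- beaker: clear beaker, 70 mm diameter at the rim, 90 mm high, loose; origin at the centre of its underside; bystander
- timer: red bench timer lying flat, 90 by 65 by 16 mm, loose; origin at the centre of its underside; bystander
- flask: small clear volumetric flask, 60 mm diameter, 140 mm high, loose; origin at the centre of its underside; bystander
Things that resemble listed ones, but are neither listed nor needed, are in the scene too. There is more than one size of the part that bears wide_sleeve_mid; the job needs the largest.

How it is judged (in metres and radians):
On the way, in this order (a step that is already met when the one before it is completed fails the run):
1. the blue sleeve is fully down on the gauge pin and let go, with the lid still shut (horizontal distance between wide_sleeve_mid and gauge_seat below 0.004 m and z of wide_sleeve_mid in the frame of gauge_seat below 0.0275 m and contact force between the fingers and wide_sleeve below 0.1 N and value of joint lid below 0.1 rad), for 0.2 s.
2. the lid is open at 50 degrees (within 6), held by the gripper (value of joint lid between 0.768 and 0.977 rad and contact force between the fingers and lid above 0.5 N), for 0.3 s.
At the end, for the whole second after the job is handed in: The program finishes holding: the lid stands still at 50 degrees (within 6 degrees), carried by the gripper's fingers and by no loose thing, while the blue sleeve sits on the gauge pin, down to the base within 2.5 mm and untouched (all of step 2 and velocity of joint lid between -0.05 and 0.05 rad/s and contact force between lid and amber below 0.05 N and contact force between lid and beaker below 0.05 N and contact force between lid and timer below 0.05 N and contact force between lid and flask below 0.05 N and contact force between lid and wide_sleeve below 0.05 N and contact force between lid and narrow_sleeve below 0.05 N and horizontal distance between wide_sleeve_mid and gauge_seat below 0.004 m and z of wide_sleeve_mid in the frame of gauge_seat below 0.0275 m and contact force between the fingers and wide_sleeve below 0.1 N); the arm keeps its last pose, push and grip.
It fails at once if the orange sleeve is moved more than 25 mm (distance of narrow_sleeve_mid from where it was at the start of the episode above 0.025 m).
It fails at once if a bystander (bottle, beaker, timer or flask) is moved more than 30 mm (distance of any of amber, beaker, timer, flask from where it was at the start of the episode above 0.03 m).
It also fails if it takes over 51 s, if anything falls off the work surface, if the arm or the gripper's body presses on something with over 40 N, if the wrist force passes 120 N, or if a joint passes its speed limit or range.

ROBOT

A 6-joint arm with a two-finger parallel gripper is mounted at the origin on the work surface. World frame = base frame: x ahead of the robot, y to its left, z up, the work surface at z = 0. Lengths are in mm, angles in rad, forces in N, time in s.
With the tool pointing down it reaches from about 300 to 775 mm from the base axis. Payload 14.6 kg.
Tool frame: the origin (TCP) lies between the finger pads; the fingertips stand 8 mm ahead of it and the grasp point (between the pads) lies 11 mm behind it; z points along the fingers, y is the direction in which the jaws open and shut (so a half turn about z gives the same grasp; the last joint's range is limited). The gripper opens to 94 mm and grips with 3 to 60 N. Pads are 16 mm wide; open, the fingers measure 119 mm over their backs; the gripper's body (75 mm by 177 mm) begins 78 mm behind the grasp point.
Start: joints at [1.213, 0.3, 1.521, -0, 1.321, -0.067], TCP at [157.693, 526.899, 213.446] pointing down, gripper open.
Joint ranges: [-3.03, 3.03], [-0.79, 2.21], [0.23, 2.52], [-1.04, 4.18], [0, 3.07], [-2.55, 2.55]. Speed limits (rad/s): [2.22, 2.22, 2.57, 3.14, 3.14, 3.14].

INTERFACE

Orientations are given as [roll, pitch, yaw] about the fixed x, y, z axes, in that order (R = Rz(yaw) Ry(pitch) Rx(roll)).
In Python, from cell import manip gives the robot as it stands. The module is installed in compiled form; this text tells all that it offers.
- The arm moves only by the tool send_rows, never from a script. Its argument "series" is a list that holds one entry, the list of rows, each a list of 5 numbers: the opening, from 0 (shut) to 1 (fully open), then the shift along the tool's x, y, z in mm, then the turn about the tool's z in degrees. In form: [[[gripper, dx, dy, dz, roll], ...]]. A call has 1 to 10 rows; each row is the pose to reach, as a shift and turn from the pose commanded when the call began, along the tool's axes at that moment; what a row does not reach only later rows make up. A row lasts 1/10 s, in which the tool goes at most 50 mm and 8.59 degrees, less where a joint would pass 70% of its speed; a pose out of reach is approached as far as the arm can. A call with a gripper value outside its range is refused whole. The fingers move at their own pace and stop on an object; "newtons" is the grip in N (left out, the last holds). Time passes only in rows, so rows that repeat a pose let the fingers close. It gives the time, the measured TCP pose, the force and the opening at its end, in the units of the state.
- manip.read_state(): the state, without advancing time (a new reading comes with each control period).
- manip.camera(name): name is "scene" or "top" or "wrist"; returns a dict with "img" (420x560x3 uint8, red, green, blue), "vfov" (degrees; the focal length in pixels is half the picture's height over the tangent of half this angle, whatever the lens; pixels are square), "cx", "cy" (the principal point, pixels), "pose" (4x4, takes a point from camera to world coordinates); the wrist camera has in their place "T_tool_cam" (4x4, takes a point from camera to tool coordinates, whose origin is the TCP and whose axes are the flange's). Camera axes: x right, y down, z forward; pixel columns grow to the right and rows downward; lengths in mm; the calibration is good to about 2 mm. A picture is of the moment at which its call begins: read the wrist's pose just before it. There is no depth.
- manip.sign_off(): hands the job in, once; it reports no verdict.
Trained networks look in a picture, given as the dict that the camera call returned (one of the last four; its "shot" number tells which), for a name from the list of things; names that differ only in an ending like _2 or _b are one class to them, and where a whole thing is asked for, a point or a joint stands for the part that bears it (a point fixed in the world has none). Each returns a list of dicts, best first, with "conf" (0 to 1); they miss things now and then, are a little off and sometimes report something else, mostly with a low value. They report only what shows in the picture. A call takes as long as a camera call. They do not tell look-alikes from the thing itself.
- manip.find_in(target, picture): "rect" ([left, top, width, height] in pixels, round what is visible of it).
- manip.silhouettes(target, picture): "pixels" (420x560 bool, what is visible of it) and "rect" ([left, top, width, height] in pixels, round what is visible of it).
The state is a dict: "clock": time; "joints": joint angles; "qd": joint speeds; "effort": joint torques, N m; "eef_pos": TCP position; "eef_rot": TCP orientation; "wrist_force": force on the tool from outside, world axes, zero at the start; "moment": the same for the moment, N m; "finger_gap": finger opening in mm.
Only numpy, scipy, OpenCV 4.12 (cv2) and the standard library are available. Lean on these libraries where they do the work, as an engineer would, in place of code of your own. Each camera call takes 0.05 s, during which the arm holds its last target. There are 200 camera calls.

## Working session

There is one attempt and no reset: what is moved stays moved. The work goes in short steps, Python scripts to look and compute and a tool call to move; the robot and the scene stay as the last step left them, time stands still between calls to the robot, and variables do not carry over. Pictures are saved under pics/ and viewed, about 8 in all and at most 12, crops included, and the job is handed in when it is done.

Besides the shell and the picture viewer there is one more tool, called after "Call:" as name([rows], argument=value, ...), one row to a line, values as JSON. send_rows: Moves the arm, as the interface text tells. Its arguments: {"type":"object","properties":{"series":{"type":"array"},"newtons":{"type":"number"}},"required":["series"]}

```bash
mkdir -p pics; cat > h.py <<'E'
import numpy as np,cv2
from cell import manip
from scipy.spatial.transform import Rotation as R
def K(c):
    f=c['img'].shape[0]/2/np.tan(np.radians(c['vfov'])/2); return f
def toolT():
    s=manip.read_state(); T=np.eye(4); T[:3,:3]=R.from_euler('xyz',s['eef_rot']).as_matrix(); T[:3,3]=s['eef_pos']; return T
def pose(c,T=None): return c['pose'] if 'pose' in c else T@c['T_tool_cam']
def onz(c,u,v,z,T=None):
    P=pose(c,T); d=P[:3,:3]@np.array([(u-c['cx'])/K(c),(v-c['cy'])/K(c),1]); o=P[:3,3]; return o+d*(z-o[2])/d[2]
def proj(c,p,T=None):
    q=np.linalg.inv(pose(c,T))@np.append(p,1); return np.array([q[0]/q[2]*K(c)+c['cx'],q[1]/q[2]*K(c)+c['cy']])
def save(c,n,box=None,k=1):
    im=c['img'][:,:,::-1]
    if box: l,t,w,h=box; im=im[t:t+h,l:l+w]
    cv2.imwrite('pics/'+n+'.png',cv2.resize(im,None,fx=k,fy=k,interpolation=cv2.INTER_CUBIC))
E
python3 - <<'E'
from h import *
np.set_printoptions(precision=1,suppress=True)
s=manip.read_state(); print({k:np.round(s[k],3) for k in ('clock','eef_pos','eef_rot','finger_gap')})
ims=[]
for n in ('scene','top'):
    c=manip.camera(n); save(c,n); print(n,c['vfov'],c['cx'],c['cy'],c['pose'],c.keys())
    for t in ('wide_sleeve_mid','narrow_sleeve_mid','gauge_seat','lid_hinge','lid_bar','amber','beaker','timer','flask'):
        try: print(t,[(np.round(d['rect']).astype(int).tolist(),round(d['conf'],2)) for d in manip.find_in(t,c)])
        except Exception as e: print(t,e)
E
```

```text
{'clock': np.float64(0.0), 'eef_pos': array([157.6, 526.7, 212.9]), 'eef_rot': array([-3.1, -0. ,  2.9]), 'finger_gap': np.float64(93.853)}
scene 57.187450443842714 277.1371939992812 208.33682620211383 [[   0.6    0.5   -0.7 1303. ]
 [   0.8   -0.3    0.5 -461.4]
 [   0.    -0.8   -0.6  697.3]
 [   0.     0.     0.     1. ]] dict_keys(['img', 'vfov', 'cx', 'cy', 'pose', 'shot'])
wide_sleeve_mid [([143, 276, 12, 28], 0.88), ([128, 274, 7, 12], 0.56), ([222, 256, 28, 54], 0.26)]
narrow_sleeve_mid [([144, 246, 15, 22], 0.51)]
gauge_seat [([200, 236, 28, 37], 0.75)]
lid_hinge [([263, 168, 111, 85], 0.73)]
lid_bar [([262, 173, 97, 47], 0.68), ([268, 249, 28, 47], 0.56)]
amber [([222, 256, 31, 56], 0.59)]
beaker [([265, 251, 30, 45], 0.75), ([200, 238, 30, 35], 0.23), ([225, 256, 27, 54], 0.18)]
timer []
flask [([332, 139, 18, 37], 0.73)]
top 55.90277022799454 276.7357253353071 199.42411369077368 [[  -0.    -1.     0.1  450. ]
 [  -1.     0.    -0.    90.3]
 [   0.    -0.1   -1.  1274.5]
 [   0.     0.     0.     1. ]] dict_keys(['img', 'vfov', 'cx', 'cy', 'pose', 'shot'])
wide_sleeve_mid [([379, 203, 10, 10], 0.45), ([394, 185, 14, 17], 0.44)]
narrow_sleeve_mid []
gauge_seat [([326, 187, 28, 23], 0.86)]
lid_hinge [([181, 129, 108, 109], 0.82)]
lid_bar [([188, 138, 96, 95], 0.72)]
amber [([337, 137, 22, 22], 0.81)]
beaker [([304, 130, 24, 24], 0.96)]
timer [([326, 253, 21, 30], 0.89)]
flask [([138, 235, 24, 17], 0.51)]
```

```bash
python3 - <<'E'
from h import *
a=manip.camera('scene'); b=manip.camera('top')
x=cv2.resize(a['img'][120:330,100:390],(800,580),interpolation=cv2.INTER_CUBIC)
cv2.imwrite('pics/s1.png',x[:,:,::-1])
save(b,'t1',(120,110,310,190),2.55)
E
```

```text
(no output)
```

View pics/s1.png

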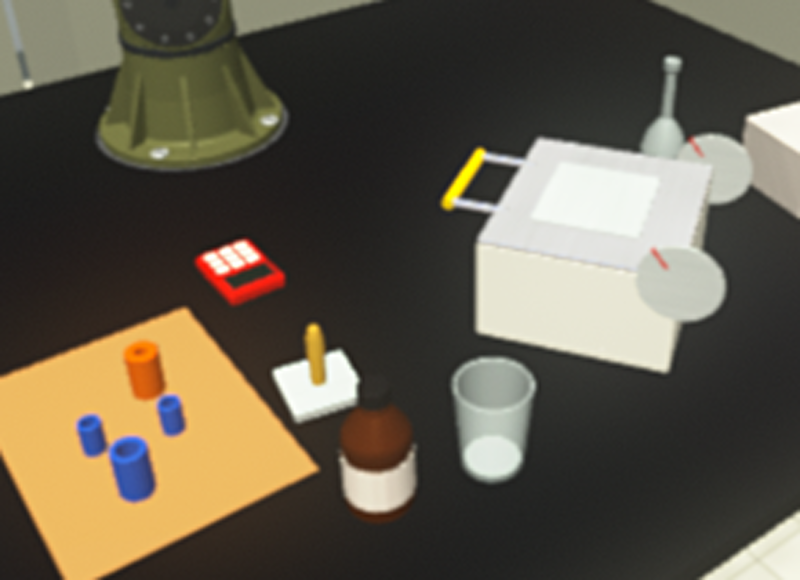

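View pics/t1.png

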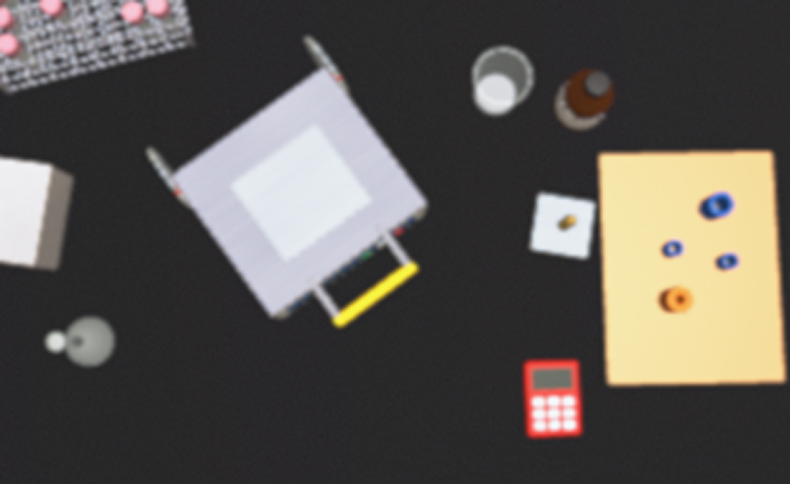

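The top view shows four candidates: large blue (401,191), small blues (384,207) and (405,213), and orange (386,227). The largest blue, at (401,191), is the target. The pin is near (343,196), and the yellow bar runs from about (253,236) to (283,214). Now I'll work out positions.

```bash
python3 - <<'E'
from h import *
np.set_printoptions(precision=1,suppress=True)
c=manip.camera('top'); a=manip.camera('scene')
hsv=cv2.cvtColor(c['img'],cv2.COLOR_RGB2HSV)
def blobs(lo,hi,mn=8):
    n,_,st,ce=cv2.connectedComponentsWithStats(cv2.inRange(hsv,lo,hi)); return [(st[i],ce[i]) for i in range(1,n) if st[i][4]>=mn]
for nm,lo,hi,z in (('blue',(105,120,60),(130,255,255),25),('orange',(5,200,120),(14,255,255),25),('yellow',(24,150,120),(34,255,255),113)):
    for st,ce in blobs(lo,hi): print(nm,st,ce,onz(c,*ce,z))
m=cv2.inRange(hsv,(24,150,120),(34,255,255)); ys,xs=np.nonzero(m)
(cx,cy),(w,h),an=cv2.minAreaRect(np.c_[xs,ys].astype(np.float32)); bx=cv2.boxPoints(((cx,cy),(w,h),an))
print('bar corners',[onz(c,*p,113) for p in bx])
print('gauge base',onz(c,120+563/2.55,110+225/2.55,12),'pin tip',onz(c,120+573/2.55,110+217/2.55,72), 'amber',onz(c,120+597/2.55,110+82/2.55,130))
# lid corners (crop px)
for p in ((325,70),(172,180),(275,318),(427,207)): print('lid',onz(c,120+p[0]/2.55,110+p[1]/2.55,113))
T=toolT(); w=manip.camera('wrist'); print(T); print(w['T_tool_cam'],w['vfov'])
# target cropped confirm
print(manip.read_state()['joints'])
E
```

```text
blue [ 89 180  17  18 238] [ 96.9 188.5] [629.8 647.7  25. ]
blue [396 186  11   9  62] [401.  190.2] [ 610.1 -319.6   25. ]
blue [405 210   3   4   8] [406.2 211.6] [ 541.4 -332.9   25. ]
yellow [251 213  33  25 208] [266.8 225. ] [501.8 108.9 113. ]
bar corners [array([475.4, 161. , 113. ]), array([542.4,  67.1, 113. ]), array([528.5,  57.2, 113. ]), array([461.6, 151. , 113. ])]
gauge base [ 588.7 -128.5   12. ] pin tip [ 591.6 -130.5   72. ] amber [ 742.2 -153.2  130. ]
lid [765.3 163.4 113. ]
lid [637. 342. 113.]
lid [475.4 222.9 113. ]
lid [601.   46.4 113. ]
[[ -1.    0.3  -0.  157.7]
 [  0.3   1.   -0.  526.9]
 [  0.   -0.   -1.  213.4]
 [  0.    0.    0.    1. ]]
[[  -0.    -1.    -0.3   74.8]
 [   1.    -0.    -0.    -0.5]
 [   0.    -0.3    1.  -170.5]
 [   0.     0.     0.     1. ]] 68.57236543744136
[ 1.2  0.3  1.5 -0.   1.3 -0.1]
```

```bash
python3 - <<'E'
from h import *
c=manip.camera('top')
im=c['img'][:,:,::-1]
f=lambda l,t,w,h:cv2.resize(im[t:t+h,l:l+w],(400,400),interpolation=cv2.INTER_CUBIC)
cv2.imwrite('pics/t2.png',np.hstack([f(365,170,60,60),f(67,158,60,60)]))
E
```

```text
(no output)
```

View pics/t2.png

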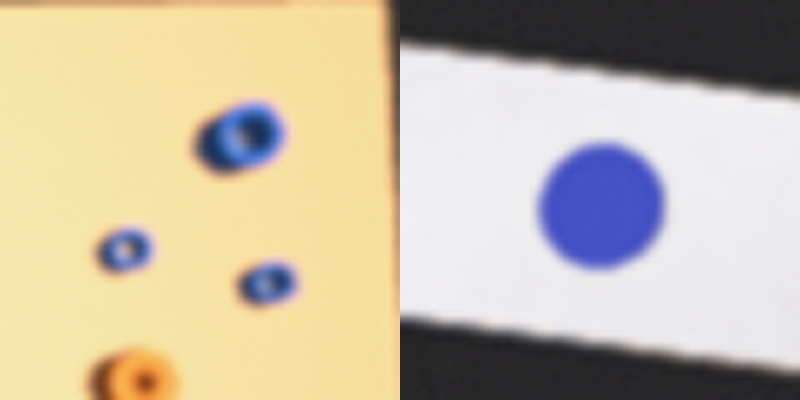

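The crop confirms it. The large blue sleeve at (403,190) is an open tube with an outside diameter of about 10 px (32 mm). The two small blues are narrower, and the far blue thing at (97,188) is a flat printed disc. I'll move over the sleeve.

```bash
cat >> h.py <<'E'
def go(p,yaw):
    T=toolT(); d=T[:3,:3].T@(np.array(p)-T[:3,3]); y0=np.arctan2(T[1,0],T[0,0])
    r=-np.degrees((yaw-y0+np.pi)%(2*np.pi)-np.pi); print('clock %.2f'%manip.read_state()['clock'],'shift',np.round(d,1),'roll',round(r,2))
E
python3 - <<'E'
from h import *
c=manip.camera('top'); print(onz(c,403.2,190,50))
go((610,-319,190),np.pi)
E
```

```text
[ 607.52347694 -318.35900331   50.        ]
clock 1.35 shift [-675.8 -680.7   23.5] roll -16.66
```

Call:
send_rows([
  [[1,-338,-340,0,-8],[1,-338,-340,0,-8],[1,-338,-340,0,-8],[1,-338,-340,0,-8],[1,-338,-340,0,-8],[1,-338,-340,0,-8],[1,-338,-340,0,-8],[1,-338,-340,0,-8],[1,-338,-340,0,-8],[1,-338,-340,0,-8]],
])

```text
clock: 2.35
eef_pos: [385.0, 101.6, 213.7]
eef_rot: [-3.142, 0.001, 2.989]
wrist_force: [0.6, -0.8, -0.7]
finger_gap: 94.0
```

```bash
python3 -c "
from h import *
print(manip.read_state()['joints'],toolT()[:3,3]);go((608,-318.5,190),np.pi)"
```

```text
[ 1.66081904e-01 -4.78958497e-02  1.91208122e+00 -2.82270982e-04
  1.27663038e+00 -1.25161300e+00] [384.95018218 101.56634618 213.71015514]
clock 2.35 shift [-284.5 -381.2   23.9] roll -8.77
```

Call:
send_rows([
  [[0.7,-284,-381,24,-8.8],[0.7,-284,-381,24,-8.8],[0.7,-284,-381,24,-8.8],[0.7,-284,-381,24,-8.8],[0.7,-284,-381,24,-8.8],[0.7,-284,-381,24,-8.8],[0.7,-284,-381,24,-8.8],[0.7,-284,-381,24,-8.8],[0.7,-284,-381,24,-8.8],[0.7,-284,-381,24,-8.8]],
])

```text
clock: 3.35
eef_pos: [607.9, -317.9, 188.6]
eef_rot: [3.141, -0.0, -3.14]
wrist_force: [0.7, 1.3, -0.0]
finger_gap: 66.1
```

```bash
python3 - <<'E'
from h import *
np.set_printoptions(precision=1,suppress=True)
T=toolT(); w=manip.camera('wrist'); print(T[:3,3])
for d in manip.silhouettes('wide_sleeve_mid',w): print(d['rect'],d['conf'])
print(proj(w,(608,-318.5,50),T),proj(w,(608,-318.5,0),T))
save(w,'w1'); np.save('T1.npy',T)
E
```

```text
[ 607.9 -317.9  188.6]
[264.7, 176.8, 30.9, 35.8] 0.79
[260.2, 120.9, 17.7, 19.5] 0.68
[320.1, 139.3, 19.1, 17.5] 0.64
[279.1 199.5] [279.1 189.6]
```

View pics/w1.png

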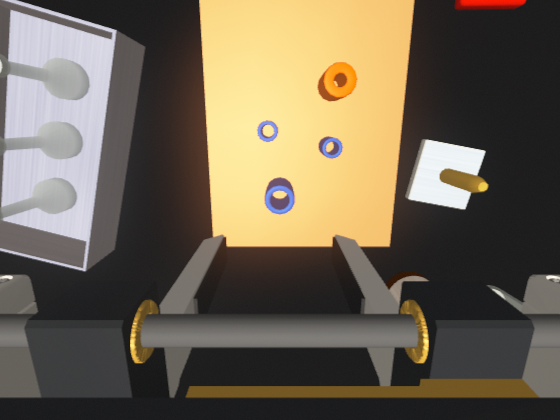

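The wrist picture shows the sleeve rim at about (279,199), within a pixel of my prediction (608,-318.5). The orange sleeve is at (340,80), the pin tip at (482,185) and the gripper fingers at the bottom. Next I'll refine the sleeve with a silhouette fit, then hover the pin the same way.

```bash
cat >> h.py <<'E'
from scipy.optimize import least_squares
def hullbox(c,T,segs,xy):
    a=np.linspace(0,2*np.pi,60); P=np.array([proj(c,(xy[0]+r*np.cos(t),xy[1]+r*np.sin(t),z),T) for r,z in segs for t in a]); return np.r_[P.min(0),P.max(0)]
def fitbox(c,T,segs,box,x0): 
    s=least_squares(lambda x:hullbox(c,T,segs,x)-box,x0); return s.x,s.fun
def maskbox(m):
    n,_,st,_=cv2.connectedComponentsWithStats(m.astype(np.uint8)); l,t,w,h,_=st[1+np.argmax(st[1:,4])]; return np.array([l-.5,t-.5,l+w-.5,t+h-.5])
E
python3 - <<'E'
from h import *
np.set_printoptions(precision=1,suppress=True)
T=toolT(); w=manip.camera('wrist')
hsv=cv2.cvtColor(w['img'],cv2.COLOR_RGB2HSV); m=cv2.inRange(hsv,(105,110,50),(130,255,255)); m[:,:255]=0;m[:165]=0;m[230:]=0;m[:,310:]=0
m=cv2.morphologyEx(m,cv2.MORPH_CLOSE,np.ones((5,5)))
b=maskbox(m>0); print('colour',b,fitbox(w,T,[(16,0),(16,50)],b,(608,-318)))
d=manip.silhouettes('wide_sleeve_mid',w)[0]; b=maskbox(d['pixels']); print('net',b,fitbox(w,T,[(16,0),(16,50)],b,(608,-318)))
for s in ('gauge_seat',): print([(d['rect'],d['conf']) for d in manip.find_in(s,w)])
print('pin tip',[onz(w,484,185,z,T) for z in (74,77)])
go((590,-130,216),np.pi)
E
```

```text
colour [265.5 185.5 293.5 214.5] (array([ 612.3, -318.6]), array([-1.5, -5. ,  1.5,  4.6]))
net [319.5 136.5 341.5 157.5] (array([ 554.6, -266.4]), array([-8.4, -6.6,  7.2,  6.2]))
[([407.3, 139.4, 79.4, 70.7], 0.91)]
pin tip [array([ 587.6, -127.1,   74. ]), array([ 587. , -129.1,   77. ])]
clock 3.60 shift [ 16.7 184.6 -26.7] roll 0.15
```

Call:
send_rows([
  [[0.7,19,188,-27,0],[0.7,19,188,-27,0],[0.7,19,188,-27,0],[0.7,19,188,-27,0],[0.7,19,188,-27,0],[0.7,19,188,-27,0]],
])

```text
clock: 4.2
eef_pos: [587.7, -125.8, 217.5]
eef_rot: [-3.141, 0.001, -3.137]
wrist_force: [-0.1, -0.3, 0.1]
finger_gap: 65.5
```

```bash
python3 - <<'E'
from h import *
np.set_printoptions(precision=1,suppress=True)
T=toolT(); w=manip.camera('wrist'); print(T[:3,3])
save(w,'w2',(180,120,200,140),4)
print([(d['rect'],d['conf']) for d in manip.find_in('gauge_seat',w)])
print(proj(w,(589,-130,77),T),proj(w,(589,-130,12),T))
E
```

```text
[ 587.7 -125.8  217.5]
[([246.7, 154.6, 64.0, 63.3], 0.64)]
[275.8 199.9] [276.4 187.4]
```

View pics/w2.png

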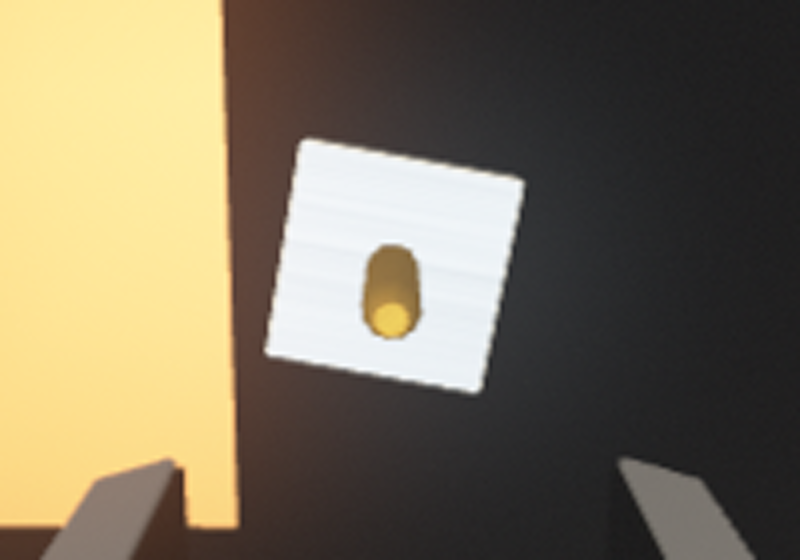

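```bash
python3 - <<'E'
from h import *
T=toolT(); w=manip.camera('wrist'); print(onz(w,278,200,77,T),onz(w,278.4,186.5,12,T)); go((608.3,-318.6,110),np.pi);go((608.3,-318.6,22),np.pi)
E
```

```text
[ 588.70824233 -129.38525922   77.        ] [ 587.41968299 -129.14711504   12.        ]
clock 4.35 shift [ -20.3 -190.7  106.4] roll 0.1
clock 4.35 shift [ -20.3 -190.7  194.4] roll 0.1
```

```bash
python3 - <<'E'
from h import *
np.set_printoptions(precision=2,suppress=True)
for i in range(4):
    T=toolT(); w=manip.camera('wrist'); hsv=cv2.cvtColor(w['img'],cv2.COLOR_RGB2HSV)
    m=cv2.inRange(hsv,(15,90,60),(32,255,255)); m[:,:265]=0; m[:,292:]=0; m[:175]=0; m[210:]=0
    b=maskbox(m>0); print(T[:3,3],b, fitbox(w,T,[(8.5,12),(8.5,65),(4.5,77)],b,(588,-128)))
E
```

```text
[ 587.73 -127.94  216.36] [272.5 181.5 286.5 204.5] (array([ 588.72, -128.17]), array([-0.92, -0.65,  0.92,  0.6 ]))
[ 587.75 -128.06  216.2 ] [272.5 181.5 286.5 204.5] (array([ 588.66, -128.27]), array([-0.92, -0.65,  0.92,  0.6 ]))
[ 587.78 -128.11  216.12] [272.5 181.5 286.5 204.5] (array([ 588.66, -128.32]), array([-0.92, -0.65,  0.92,  0.6 ]))
[ 587.81 -128.03  216.12] [272.5 181.5 286.5 204.5] (array([ 588.67, -128.24]), array([-0.92, -0.65,  0.92,  0.6 ]))
```

Call:
send_rows([
  [[0.7,-20.5,-190.5,80,0],[0.7,-20.5,-190.5,80,0],[0.7,-20.5,-190.5,80,0],[0.7,-20.5,-190.5,80,0],[0.7,-20.5,-190.5,80,0],[0.7,-20.5,-190.5,110,0],[0.7,-20.5,-190.5,110,0],[0.7,-20.5,-190.5,110,0],[0.7,-20.5,-190.5,110,0]],
])

```text
clock: 5.45
eef_pos: [609.5, -317.5, 108.3]
eef_rot: [-3.141, 0.002, -3.139]
wrist_force: [-0.4, -0.1, -0.3]
finger_gap: 65.7
```

```bash
python3 - <<'E'
from h import *
np.set_printoptions(precision=2,suppress=True)
for i in range(3): T=toolT(); w=manip.camera('wrist')
save(w,'w3',(180,120,200,140),4); print(T[:3,3],proj(w,(608.3,-318.6,50),T)); go((608.3,-318.6,22),np.pi)
hsv=cv2.cvtColor(w['img'],cv2.COLOR_RGB2HSV); m=cv2.inRange(hsv,(105,110,50),(130,255,255)); 
n,_,st,ce=cv2.connectedComponentsWithStats(m); print([(s,c) for s,c in zip(st,ce) if 40<s[4]<5000])
E
```

```text
[ 609.49 -317.52  108.09] [278.59 222.09]
clock 5.60 shift [ 1.2 -1.  85.8] roll 0.16
[(array([251, 118,  26,  27, 262], dtype=int32), array([263.37, 130.58])), (array([336, 140,  26,  27, 297], dtype=int32), array([348.49, 152.88])), (array([260, 203,  39,  37, 616], dtype=int32), array([279.18, 221.  ]))]
```

View pics/w3.png

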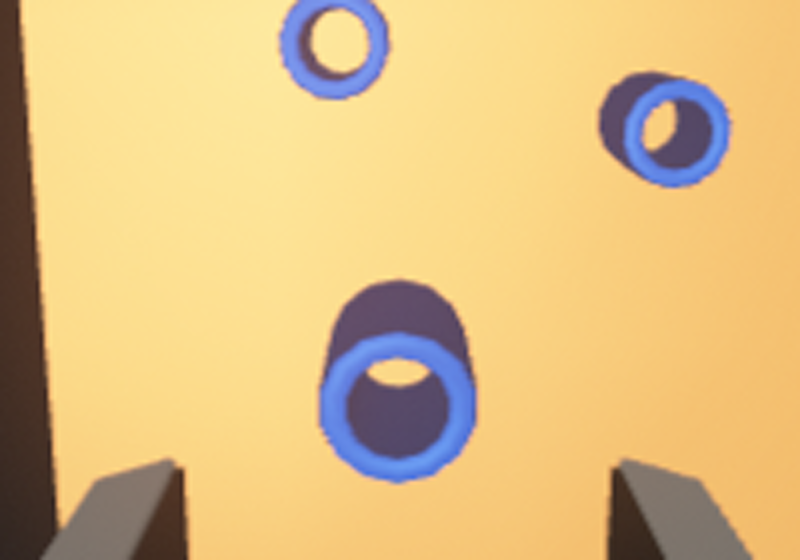

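Rim seen at about (279,221), clear of the small sleeves. I'll go down and grip.

Call:
send_rows([
  [[0.7,1.7,-0.7,45,0],[0.7,1.7,-0.7,70,0],[0.7,1.7,-0.7,86,0],[0.7,1.7,-0.7,86,0],[0.7,1.7,-0.7,86,0],[0.25,1.7,-0.7,86,0],[0.25,1.7,-0.7,86,0],[0.25,1.7,-0.7,86,0],[0.25,1.7,-0.7,86,0],[0.25,1.7,-0.7,86,0]],
], newtons=12)

```text
clock: 6.6
eef_pos: [607.3, -318.4, 20.7]
eef_rot: [-3.141, 0.0, -3.139]
wrist_force: [-0.4, -0.1, 1.8]
finger_gap: 32.6
```

Call:
send_rows([
  [[0.25,0,0,0,0],[0.25,0,0,0,0],[0.25,0,0,0,0],[0.25,0,0,0,0]],
])

```text
clock: 7.0
eef_pos: [607.3, -318.4, 20.7]
eef_rot: [-3.141, 0.0, -3.139]
wrist_force: [-0.4, -0.1, 4.5]
finger_gap: 32.7
```

Call:
send_rows([
  [[0.2,0,0,-40,0],[0.2,0,0,-80,0],[0.2,0,0,-110,0],[0.2,0,0,-110,0],[0.2,0,0,-110,0],[0.2,0,0,-110,0]],
])

```text
clock: 7.6
eef_pos: [606.6, -318.0, 128.6]
eef_rot: [3.14, -0.002, -3.139]
wrist_force: [0.5, 0.6, -1.0]
finger_gap: 32.3
```

```bash
python3 - <<'E'
from h import *
np.set_printoptions(precision=2,suppress=True)
for i in range(3): T=toolT(); w=manip.camera('wrist')
save(w,'w4',(180,180,200,140),4); print(T[:3,3],manip.read_state()['finger_gap'])
hsv=cv2.cvtColor(w['img'],cv2.COLOR_RGB2HSV); m=cv2.inRange(hsv,(105,110,50),(130,255,255)); 
n,_,st,ce=cv2.connectedComponentsWithStats(m); print([(s,c) for s,c in zip(st,ce) if 40<s[4]<5000])
t=T[:3,3]; print('pred rim',[proj(w,(t[0]+d,t[1],t[2]+29.3),T) for d in (-1,0,1)])
print(hullbox(w,T,[(16,t[2]+29.3)],t[:2])); go((588.7,-128.2,130),np.pi)
E
```

```text
[ 606.72 -318.08  128.71] 32.5539675902333
[(array([253, 122,  24,  25, 204], dtype=int32), array([265.05, 133.92])), (array([332, 143,  24,  24, 242], dtype=int32), array([343.42, 154.23])), (array([ 249,  249,   61,   58, 2820], dtype=int32), array([279.23, 276.89]))]
pred rim [array([280.36, 275.67]), array([280.36, 277.47]), array([280.35, 279.26])]
[248.72 248.02 312.   305.43]
clock 7.75 shift [ 17.7 190.   -0.7] roll 0.14
```

View pics/w4.png

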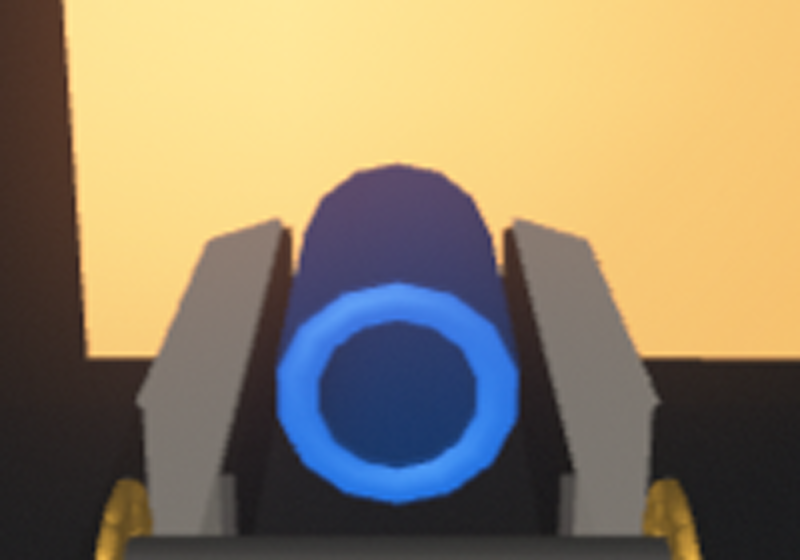

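Call:
send_rows([
  [[0.2,18.1,190.3,0,0],[0.2,18.1,190.3,0,0],[0.2,18.1,190.3,0,0],[0.2,18.1,190.3,0,0],[0.2,18.1,190.3,0,0],[0.2,18.1,190.3,0,0],[0.2,18.1,190.3,0,0]],
])

```text
clock: 8.45
eef_pos: [588.6, -129.0, 130.1]
eef_rot: [-3.142, -0.0, -3.14]
wrist_force: [-0.0, -0.0, 0.3]
finger_gap: 33.2
```

```bash
python3 - <<'E'
from h import *
np.set_printoptions(precision=2,suppress=True)
for i in range(3): T=toolT(); w=manip.camera('wrist')
a=manip.camera('scene'); save(w,'w5',(180,140,200,140),4); print(T[:3,3],manip.read_state()['wrist_force']); go((588.3,-127.9,130),np.pi)
b=cv2.cvtColor(w['img'],cv2.COLOR_RGB2HSV); m=cv2.inRange(b,(105,110,50),(130,255,255)); print(maskbox(m>0))
E
```

```text
[ 588.6  -129.24  130.1 ] [ 0.47 -0.32 -0.55]
clock 8.65 shift [0.3 1.1 0.2] roll 0.06
[248.5 221.5 309.5 306.5]
```

View pics/w5.png

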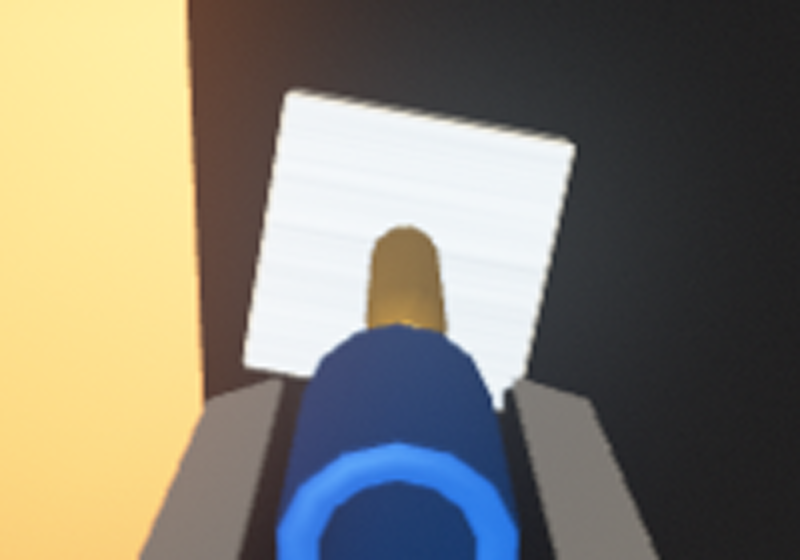

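Call:
send_rows([
  [[0.2,0.3,1.2,0,0],[0.2,0.3,1.2,15,0],[0.2,0.3,1.2,28,0],[0.2,0.3,1.2,34,0],[0.2,0.3,1.2,40,0],[0.2,0.3,1.2,46,0],[0.2,0.3,1.2,52,0],[0.2,0.3,1.2,52,0],[0.2,0.3,1.2,52,0]],
])

```text
clock: 9.55
eef_pos: [588.4, -126.9, 78.6]
eef_rot: [-3.142, 0.0, -3.139]
wrist_force: [-0.7, -0.3, -0.8]
finger_gap: 32.4
```

```bash
python3 - <<'E'
from h import *
np.set_printoptions(precision=2,suppress=True)
w=manip.camera('wrist'); s=manip.read_state(); print(s['eef_pos'],s['wrist_force'],s['moment'],s['finger_gap'])
b=cv2.cvtColor(w['img'],cv2.COLOR_RGB2HSV); m=cv2.inRange(b,(105,110,50),(130,255,255)); print(maskbox(m>0))
E
```

```text
[ 588.53 -126.94   78.77] [-0.07 -0.31 -0.25] [-0.   -0.01 -0.02] 32.34315818679847
[248.5 221.5 309.5 306.5]
```

No contact force, and the sleeve hasn't slipped in the hand while its lower edge is past the taper, so it is on the pin. Lowering the rest.

Call:
send_rows([
  [[0.2,0,-0.6,10,0],[0.2,0,-0.6,20,0],[0.2,0,-0.6,30,0],[0.2,0,-0.6,38,0],[0.2,0,-0.6,42,0],[0.2,0,-0.6,45,0],[0.2,0,-0.6,46.5,0],[0.2,0,-0.6,46.5,0],[0.2,0,-0.6,46.5,0]],
])

```text
clock: 10.5
eef_pos: [588.6, -127.6, 32.6]
eef_rot: [-3.141, 0.001, -3.139]
wrist_force: [-2.9, 1.0, 5.4]
finger_gap: 33.2
```

Call:
send_rows([
  [[0.6,0,0,0,0],[0.6,0,0,0,0],[0.6,0,0,0,0],[0.6,0,0,0,0],[0.6,0,0,0,0],[0.6,0,0,-40,0],[0.6,0,0,-85,0],[0.6,0,0,-130,0],[0.6,0,0,-180,0],[0.6,0,0,-180,0]],
])

```text
clock: 11.5
eef_pos: [590.4, -128.0, 219.3]
eef_rot: [-3.139, 0.011, -3.139]
wrist_force: [0.5, 0.2, -1.0]
finger_gap: 56.5
```

```bash
python3 - <<'E'
from h import *
np.set_printoptions(precision=2,suppress=True)
for i in range(2): T=toolT(); w=manip.camera('wrist')
a=manip.camera('scene'); im=np.hstack([cv2.resize(x[t:t+105,l:l+105],(400,400),interpolation=cv2.INTER_CUBIC) for x,l,t in ((w['img'],225,140),(a['img'],150,200))])
cv2.imwrite('pics/p1.png',im[:,:,::-1]); print(T[:3,3])
for z in (62,77): print(z,proj(w,(588.7,-128.2,z),T),proj(a,(588.7,-128.2,z)))
E
```

```text
[ 589.41 -127.77  215.33]
62 [279.54 194.65] [213.54 243.27]
77 [279.54 197.95] [213.05 238.73]
```

View pics/p1.png

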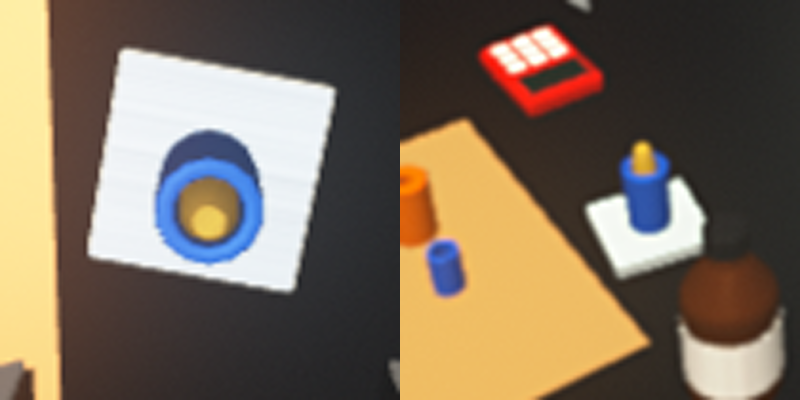

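The sleeve sits on the base with the pin tip standing out of it, about (214,239) in the scene picture. Now I'll hover over the bar.

```bash
python3 -c "
from h import *
go((502,109,220),np.arctan2(.815,-.58))"
```

```text
clock 11.65 shift [ 85.5 236.7  -8.7] roll 54.7
```

Call:
send_rows([
  [[0.45,86,237,-9,55],[0.45,86,237,-9,55],[0.45,86,237,-9,55],[0.45,86,237,-9,55],[0.45,86,237,-9,55],[0.45,86,237,-9,55],[0.45,86,237,-9,55],[0.45,86,237,-9,55],[0.45,86,237,-9,55],[0.45,86,237,-9,55]],
])

```text
clock: 12.65
eef_pos: [501.7, 108.9, 220.2]
eef_rot: [-3.141, -0.001, 2.186]
wrist_force: [1.1, 0.3, 0.3]
finger_gap: 42.0
```

```bash
python3 - <<'E'
from h import *
np.set_printoptions(precision=2,suppress=True)
for i in range(3): T=toolT(); w=manip.camera('wrist')
hsv=cv2.cvtColor(w['img'],cv2.COLOR_RGB2HSV); m=cv2.inRange(hsv,(22,130,90),(36,255,255))
n,l,st,ce=cv2.connectedComponentsWithStats(m); i=1+np.argmax(st[1:,4]); ys,xs=np.nonzero(l==i); r=cv2.minAreaRect(np.c_[xs,ys].astype(np.float32)); print(st[i],r)
bx=cv2.boxPoints(r); P=[onz(w,*p,113,T) for p in bx]; print(np.array(P)); print('mid',np.mean(P,0)); print(T[:3,3],manip.read_state()['eef_rot'],manip.read_state()['finger_gap'])
for i in range(4): print(np.linalg.norm(P[i]-P[i-1]))
save(w,'w6')
E
```

```text
[ 271  147   15  119 1602] ((278.0, 206.0), (118.0, 14.0), 90.0)
[[464.15 149.43 113.  ]
 [474.33 156.6  113.  ]
 [540.67  63.39 113.  ]
 [529.4   55.45 113.  ]]
mid [502.14 106.22 113.  ]
[501.82 108.89 220.6 ] [-3.14 -0.    2.18] 42.12291981892895
114.41140521558512
12.44341457617512
114.40448219198561
13.791228101090718
```

View pics/w6.png

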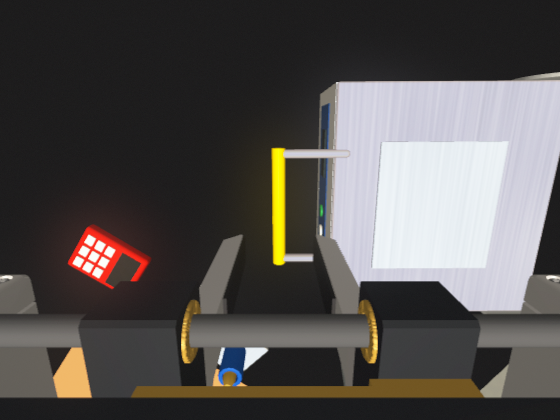

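The bar runs upright in the picture at u=278 (rows 147–266), so the yaw is right, and the stems and cleaner front (u≥320) are clear of the half-closed fingers. I'll go down and grip.

Call:
send_rows([
  [[0.37,-2.2,-1.2,40,0],[0.37,-2.2,-1.2,75,0],[0.37,-2.2,-1.2,100,0],[0.37,-2.2,-1.2,116,0],[0.37,-2.2,-1.2,116,0],[0.37,-2.2,-1.2,116,0],[0,-2.2,-1.2,116,0],[0,-2.2,-1.2,116,0],[0,-2.2,-1.2,116,0],[0,-2.2,-1.2,116,0]],
], newtons=25)

```text
clock: 13.8
eef_pos: [502.5, 106.9, 105.5]
eef_rot: [3.14, 0.001, 2.184]
wrist_force: [0.2, 0.9, 2.6]
finger_gap: 11.1
```

Call:
send_rows([
  [[0,0,0,0,0],[0,0,0,0,0],[0,0,0,0,0],[0,0,0,0,0]],
])

```text
clock: 14.2
eef_pos: [502.5, 106.9, 105.5]
eef_rot: [3.14, 0.001, 2.184]
wrist_force: [1.7, 0.4, 5.6]
finger_gap: 11.1
```

```bash
python3 - <<'E'
from h import *
np.set_printoptions(precision=2,suppress=True)
c=manip.camera('scene'); s=manip.read_state(); print(s['clock'],s['eef_pos'],s['eef_rot'],s['wrist_force'],s['finger_gap'],s['joints'])
th=np.radians(np.arange(5,51,5))
print(np.c_[np.degrees(th),250*(1-np.cos(th)),250*np.sin(th)])
E
```

```text
14.25 [502.47 106.93 105.47] [3.14 0.   2.18] [0.92 1.99 5.59] 11.534313831349182 [ 0.14  0.34  1.74  0.    1.06 -0.48]
[[  5.     0.95  21.79]
 [ 10.     3.8   43.41]
 [ 15.     8.52  64.7 ]
 [ 20.    15.08  85.51]
 [ 25.    23.42 105.65]
 [ 30.    33.49 125.  ]
 [ 35.    45.21 143.39]
 [ 40.    58.49 160.7 ]
 [ 45.    73.22 176.78]
 [ 50.    89.3  191.51]]
```

Call:
send_rows([
  [[0,0,0.2,-10.9,0],[0,0,1,-21.8,0],[0,0,2.1,-32.6,0],[0,0,3.8,-43.4,0],[0,0,5.9,-54.1,0],[0,0,8.5,-64.7,0],[0,0,11.6,-75.2,0],[0,0,15.1,-85.5,0],[0,0,19,-95.7,0],[0,0,23.4,-105.7,0]],
])

```text
clock: 15.25
eef_pos: [523.4, 122.0, 210.4]
eef_rot: [3.135, 0.0, 2.185]
wrist_force: [30.7, 18.1, -19.6]
finger_gap: 11.3
```

```bash
python3 - <<'E'
from h import *
np.set_printoptions(precision=2,suppress=True)
c=manip.camera('scene'); s=manip.read_state(); print(s['clock'],s['eef_pos'],s['eef_rot'],s['wrist_force'],s['finger_gap'],s['joints'])
save(c,'s3',(180,100,240,180),3.3)
E
```

```text
15.3 [524.18 122.41 211.9 ] [3.13 0.   2.18] [ 23.44  15.5  -14.07] 10.921051650689884 [ 0.16  0.27  1.56  0.    1.3  -0.45]
```

View pics/s3.png

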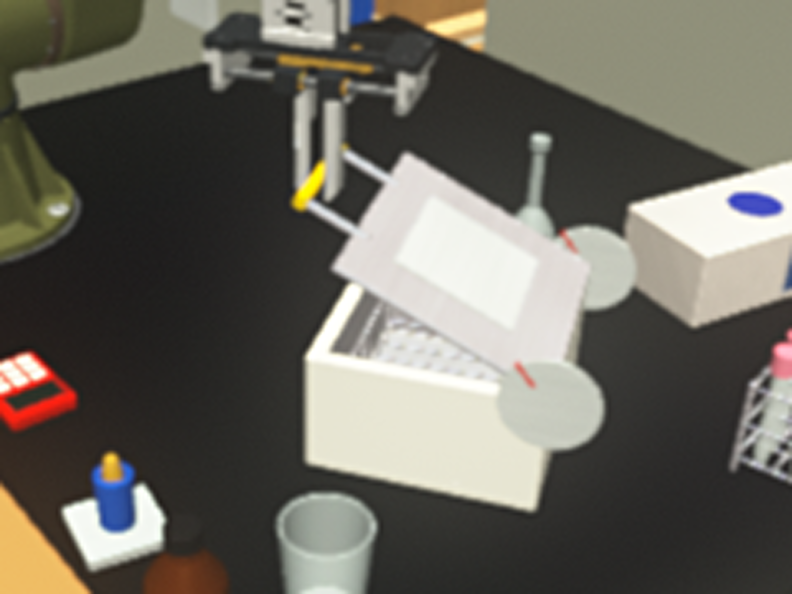

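The lid follows at about 25°, with the bar between the fingers. The side force is 35 N toward the hinge, so I'll move a little further back along the arc.

Call:
send_rows([
  [[0,0,2.5,0,0],[0,0,7.2,-9.3,0],[0,0,12.6,-18.8,0],[0,0,18.4,-28,0],[0,0,24.6,-37,0],[0,0,24.6,-37,0],[0,0,24.6,-37,0]],
])

```text
clock: 16.0
eef_pos: [541.4, 134.7, 247.0]
eef_rot: [-3.141, -0.001, 2.184]
wrist_force: [5.2, 3.4, -6.8]
finger_gap: 11.1
```

```bash
python3 -c "
from h import *
manip.camera('wrist');s=manip.read_state(); T=toolT()
print(s['eef_pos'],s['wrist_force'],s['finger_gap'],T[:3,:3].T@s['wrist_force'])
d=T[:3,3]-np.array([502.47,106.93,105.47]);b=d@np.r_[T[:2,1],0];print('back,up',b,d[2])
print([np.degrees(x) for x in (np.arcsin(d[2]/250),np.arccos(1-b/250))])"
```

```text
[541.32399748 134.66706687 246.88093071] [ 5.85750046  3.35752762 -7.52808074] 11.110106808868334 [-0.63225674  6.72829565  7.52233953]
back,up 47.73760804379992 141.41093070558725
[np.float64(34.44700451861656), np.float64(35.99682470361926)]
```

Call:
send_rows([
  [[0,0,7.2,-8.7,0],[0,0,14.4,-17.1,0],[0,0,21.8,-25.1,0],[0,0,29.5,-32.9,0],[0,0,37.5,-40.3,0],[0,0,45.9,-47.4,0],[0,0,45.9,-47.4,0],[0,0,45.9,-47.4,0],[0,0,45.9,-47.4,0]],
])

```text
clock: 16.95
eef_pos: [577.9, 160.7, 295.5]
eef_rot: [-3.14, -0.001, 2.184]
wrist_force: [-8.2, -1.1, 6.5]
finger_gap: 10.8
```

```bash
python3 - <<'E'
from h import *
for i in range(3): c=manip.camera('scene')
s=manip.read_state(); T=toolT()
print(s['clock'],s['eef_pos'],s['qd'],s['finger_gap'],T[:3,:3].T@s['wrist_force'])
d=T[:3,3]-np.array([502.47,106.93,105.47]);b=d@np.r_[T[:2,1],0];print('back,up',b,d[2])
print([np.degrees(x) for x in (np.arcsin(d[2]/250),np.arccos(1-b/250))])
save(c,'s4',(180,100,240,180),3.3)
E
```

```text
17.1 [577.91791371 160.62352654 295.4448317 ] [ 0.00047214  0.00223441 -0.00030934  0.00043118 -0.00162811  0.00106778] 11.398374580012595 [ 3.59142596 -5.99828583 -6.4227653 ]
back,up 92.60194526706456 189.9748317037003
[np.float64(49.455323567126406), np.float64(50.97995640741057)]
```

View pics/s4.png

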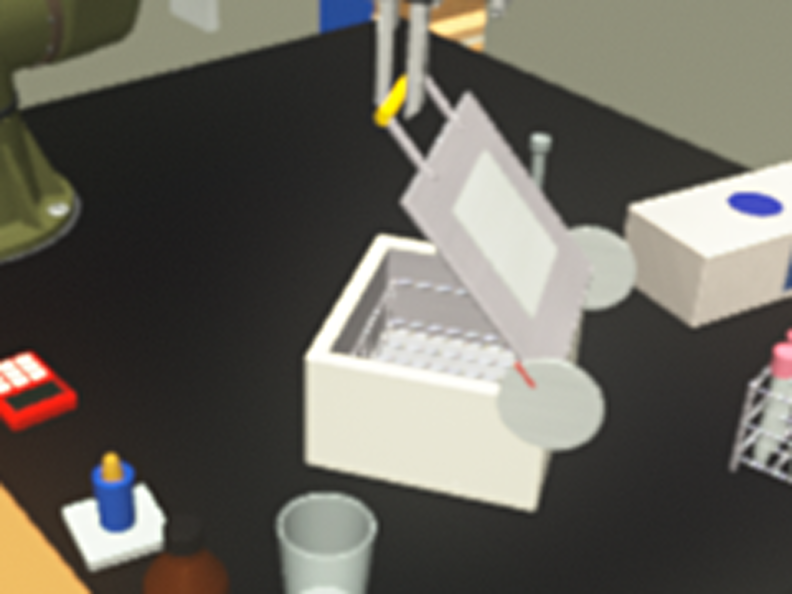

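The lid edge lies along the red 50° mark at about (525,375) in the crop, the bar is in the fingers, and the sleeve is still on the pin. I'll hold briefly and then hand in.

Call:
send_rows([
  [[0,0,0,0,0],[0,0,0,0,0],[0,0,0,0,0],[0,0,0,0,0],[0,0,0,0,0]],
])

```text
clock: 17.6
eef_pos: [577.9, 160.6, 295.5]
eef_rot: [-3.14, -0.001, 2.184]
wrist_force: [-7.8, -1.3, 6.4]
finger_gap: 11.2
```

```bash
python3 -c "
from h import *
s=manip.read_state(); print(s['eef_pos'],s['finger_gap'],s['wrist_force']); print(manip.sign_off())"
```

```text
[577.91252571 160.63554681 295.45424486] 11.166844978001366 [-7.81016031 -1.32533489  6.35278909]
the job is handed in; nothing more can be done
None
```

The blue sleeve is fully down on the gauge pin and released. The lid is open at about 50° with the bar still held in the gripper. I handed the job in at about 17.6 s of the 51 s allowed; no verdict was reported.

- **Sleeve:** After release, the pictures showed it resting on the base with the pin tip standing out of it. It was still there in the last scene picture.
- **Lid:** The arm's position puts it at 49.5° going by height and 51.0° going by depth. In the picture its edge lines up with the red mark. The arm was still, the gap on the 12 mm bar read 11.2 mm, and the wrist force was about 10 N.
- **Disagreements:** While raising the lid, the side force reached about 35 N because my arc was slightly off. I corrected it before continuing. The network outline of the sleeve was unreliable in one wrist picture, so I used colour and rim measurements instead.
- **Other items:** I never touched the orange sleeve or the bystanders. I did not measure their positions again at the end.

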